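Turn the chainring carousel to its empty hook and hang the cleaned chainring

ROBOT

A 7-joint arm with a two-finger parallel gripper is mounted at the origin on a cart in front of the work surface, level with it; the furniture and walls round the work are solid. World frame = base frame: x ahead of the robot, y to its left, z up, the work surface at z = 0. Lengths are in m, angles in degrees, forces in N, time in s.
With the tool pointing down it reaches from about 0.425 to 0.875 m from the base axis. Payload 4.7 kg.
Tool frame: the origin (TCP) lies between the finger pads; the fingertips stand 19 mm ahead of it and the grasp point (between the pads) is the TCP; x points along the fingers, z is the direction in which the jaws open and shut, and the axes are right-handed (so a half turn about x gives the same grasp; the last joint's range is limited). The gripper opens to 87 mm and grips with 3 to 60 N. Pads are 19 mm wide; open, the fingers measure 117 mm over their backs; the gripper's body (75 mm by 190 mm) begins 51 mm behind the grasp point.
Start: joints at [0.808, 18.392, -4.016, 83.108, 1.295, 78.541, -3.26], TCP at [0.65, -0, 0.242] pointing down, gripper open.
Joint ranges: [-163.93, 163.93], [-17.29, 119.83], [-79.2, 71.16], [3.27, 140.29], [-89.18, 269.18], [5.43, 117.66], [-154.24, 154.24]. Speed limits (degrees/s): [147.25, 147.25, 180, 180, 180, 180, 180].

INTERFACE

Orientations are given as [roll, pitch, yaw] about the fixed x, y, z axes, in that order (R = Rz(yaw) Ry(pitch) Rx(roll)).
In Python, from cell import monitor, read_camera, camera_model, env, regions_of gives the robot as it stands. The module is installed in compiled form; this text tells all that it offers.
- The arm moves only by the tool step_arm, never from a script. Its argument "deltas" is a list of rows, each a list of 5 numbers: the gripper's target within -1 to 1 (fully open at 1, half-way at 0, shut at -1), then the shift along the tool's x, y, z in m, then the turn about the tool's x in degrees. A call has 1 to 12 rows; each row is the pose to reach, as a shift and turn from the pose commanded when the call began, along the tool's axes at that moment; what a row does not reach only later rows make up. A row lasts 1/8 s, in which the tool goes at most 62.5 mm and 10.7 degrees, less where a joint would pass 70% of its speed; a pose out of reach is approached as far as the arm can. A call with a gripper value outside its range is refused whole. The fingers move at their own pace and stop on an object; "newtons" is the grip in N (left out, the last holds). Time passes only in rows, so rows that repeat a pose let the fingers close. It gives the time, the measured TCP pose, the force and the opening at its end, in the units of the state.
- monitor.get_obs(): the state, without advancing time (a new reading comes with each control period).
- read_camera(name): name is "scene" or "side" or "wrist"; returns (picture, depth): 384x512x3 uint8, red, green, blue; 384x512 float32, m along the optical axis (not along the pixel's ray), 0 where there is no reading.
- camera_model(name): a dict with "fx", "fy", "cx", "cy" (pixels), "k1" (the pictures are not rectified: a ray, as slopes to the right and down, at radius r is drawn at 1 + k1 r^2 times it, then the intrinsics apply), "xyz" and "attitude" of the camera in the world. Camera axes: x right, y down, z forward; pixel columns grow to the right and rows downward; lengths in m; the calibration is good to about 2 mm. A picture is of the moment at which its call begins: read the wrist's pose just before it. camera_model takes no time and is no camera call; for the wrist camera it gives the pose at the moment of the call.
- env.sign_off(): hands the job in, once; it reports no verdict.
Trained networks look in the newest picture that a camera, given by its name, has taken for a name from the list of things; names that differ only in an ending like _2 or _b are one class to them, and where a whole thing is asked for, a point or a joint stands for the part that bears it (a point fixed in the world has none). Each returns a list of dicts, best first, with "p" (0 to 1); they miss things now and then, are a little off and sometimes report something else, mostly with a low value. They report only what shows in the picture. A call takes as long as a camera call.
- regions_of(camera, thing): "pixels" (384x512 bool, what is visible of it) and "pixel" ([column, row] in pixels, amid what is visible of it).
The state is a dict: "time_s": time; "qpos": joint angles; "joint_velocities": joint speeds; "effort": joint torques, N m; "tool_pos": TCP position; "tool_rot": TCP orientation; "force": force on the tool from outside, world axes, zero at the start; "wrist_torque": the same for the moment, N m; "grip_width": finger opening in m.
Only numpy, scipy, OpenCV 4.12 (cv2) and the standard library are available. Lean on these libraries where they do the work, as an engineer would, in place of code of your own. Each camera call takes 0.05 s, during which the arm holds its last target. There are 200 camera calls.

TASK

The chainring in the wire draining rack is clean and goes back on the carousel, but the carousel's one empty hook is turned away towards the wall. First turn the carousel until the empty hook points to the front edge of the bench, on the robot's side; then take the chainring out of the rack and hang it on that hook by its centre hole. Leave it hanging still and let go; do not knock the other rings off their hooks, do not drop the chainring, and leave the rest of the bench as it is.

Things in the scene. Friction and masses are not known exactly. Their poses are not given: they have to be found in the camera images.
- stand: Carousel foot: dark round weighted plate, 176 mm across and 26 mm high, fixed to the bench near the wall. Origin at the middle of its underside, on the carousel's axis. Its -x axis points to the bench's front edge (robot's side), +x to the wall.
- carousel: Turning head on the foot: grey hub 72 mm across (z 132 to 186 mm) with four 7 mm steel wire hooks 90 degrees apart, reaching 146 mm from the axis. Origin on the axis at bench level. Turns without end either way about z with light friction (about 0.05 N m), stays where left. The empty hook points along its own -x; those along -y, +x, +y carry hung_ring_1, 2, 3.
- knob_grip (a point): Middle of the black fluted turning knob on top of the carousel, on its axis, z 212 mm. The knob is a round cylinder 42 mm across (about 44 over the flutes), from z 191 to z 231 mm, rigid with the carousel; the grey hub's top lies at z 186 mm.
- empty_hook (a point): Seat of the empty hook: wire centre, radius 118 mm, z 170 mm; axes as the carousel's, so -x points outward along the hook. The wire leaves the hub at z 176 mm, is level at z 170 mm from radius 100 to 130 mm, then turns up to the tip.
- hook_tip (a point): Middle of the 9 mm ball that ends the empty hook's upturned tip: radius 141 mm, z 182.5 mm (top at z 187 mm).
- chainring: The chainring to hang: toothed aluminium ring with a black guard plate on one face, 140 mm across, 9 mm thick, centre bore 42 mm, about 0.15 kg. Origin at the middle of the bore; x is the ring's axis (either way round serves). It stands on edge in the rack, its top edge 152 mm above the bench. Once hung, its centre is 17 mm below the hook's wire centre.
- rack: Draining rack of bent steel wire, 80 x 96 mm and 88 mm high, fixed. Origin at the middle of its underside on the bench. Five wire hoops 18 mm apart along its x axis make four slots; the ring stands in the one at x = +9 mm, on two rails, its axis along the rack's x axis, with about 5 mm of play.
- hung_ring_1: Similar chainring, 132 mm across, hanging loose by its bore on its hook; origin at the middle of the bore, 152 mm above the bench.
- hung_ring_2: The same, 140 mm across.
- hung_ring_3: The same, 124 mm across.
- oil_bottle: Bystander: oil bottle with a thin spout, 45 mm across, 165 mm high, origin at its underside.
- grease_tin: Bystander: grease tin, 73 mm across, 92 mm high, origin at its underside.
- hub_front_axle: Bystander: front wheel hub with axle lying on its side, 55 x 130 x 55 mm, origin at its underside.
- brake_caliper: Bystander: side-pull brake caliper lying flat, 74 x 52 x 14 mm, origin at its underside.

How it is judged:
By the outcome, as a careful person would: the job done as asked, in the order asked, and still so for the second after the job is handed in, with the robot touching nothing.
It also fails if it takes over 67 s, if anything falls off the work surface, if the arm or the gripper's body presses on something with over 40 N, if the wrist force passes 120 N, or if a joint passes its speed limit or range.

## Working session

There is one attempt and no reset: what is moved stays moved. The work goes in short steps, Python scripts to look and compute and a tool call to move; the robot and the scene stay as the last step left them, time stands still between calls to the robot, and variables do not carry over. Pictures are saved under pics/ and viewed, about 8 in all and at most 12, crops included, and the job is handed in when it is done.

Besides the shell and the picture viewer there is one more tool, called after "Call:" as name(argument=value, ...), one argument or row to a line, values as JSON. step_arm: Moves the arm, as the interface text tells. Its arguments: {"type":"object","properties":{"deltas":{"type":"array"},"newtons":{"type":"number"}},"required":["deltas"]}

```bash
mkdir -p pics; cat > h.py <<'E'
import numpy as np, cv2
from scipy.spatial.transform import Rotation as R
from cell import monitor, read_camera, camera_model, env, regions_of
np.set_printoptions(precision=4,suppress=True)
def cloud(name,m,d):
    v,u=np.mgrid[0:384,0:512]
    x=(u-m['cx'])/m['fx'];y=(v-m['cy'])/m['fy']
    a,b=x.copy(),y.copy()
    for _ in range(8):
        s=1+m['k1']*(a*a+b*b);a,b=x/s,y/s
    P=np.stack([a*d,b*d,d],-1)
    A=np.array(m['attitude'],float)
    r=A if A.shape==(3,3) else R.from_euler('xyz',A,degrees=True).as_matrix()
    W=P@r.T+np.array(m['xyz']);W[d<=0]=np.nan
    return W
def look(name,save=None,scale=1):
    m=camera_model(name);p,d=read_camera(name)
    if save: cv2.imwrite('pics/'+save,cv2.resize(p[:,:,::-1],None,fx=scale,fy=scale))
    return p,cloud(name,m,d)
def tool(): 
    o=monitor.get_obs();return np.array(o['tool_pos']),R.from_euler('xyz',o['tool_rot'],degrees=True).as_matrix(),o
E
python3 - <<'E'
from h import *
t,r,o=tool();print(o);print(r)
ps=[]
for c in ['scene','side']:
    print(c,camera_model(c))
    p,W=look(c);ps.append(p)
    np.save(c+'.npy',W)
    for n in ['stand','knob_grip','empty_hook','chainring','rack','hung_ring_1','oil_bottle','grease_tin','hub_front_axle','brake_caliper']:
        for g in regions_of(c,n)[:4]:
            q=W[g['pixels']];q=q[~np.isnan(q[:,0])]
            if len(q) and g['p']>.3: print(n,round(g['p'],2),g['pixel'],len(q),np.median(q,0),np.percentile(q,3,axis=0),np.percentile(q,97,axis=0))
cv2.imwrite('pics/a.png',cv2.resize(np.hstack(ps)[:,:,::-1],(800,300)))
cv2.imwrite('pics/b.png',cv2.resize(ps[0][:,:,::-1],(800,600)))
E
```

```text
{'time_s': 0.0, 'qpos': array([ 0.8079, 18.4381, -4.0178, 83.1761,  1.2957, 78.5416, -3.2611]), 'joint_velocities': array([ 0.0044, -0.0164, -0.0314,  0.0399, -0.0374,  0.0882, -0.0798]), 'effort': array([ -0.0003, -49.1285,  -0.4039, -31.2526,  -0.0641,   0.0438,
         0.0002]), 'tool_pos': array([ 0.6495, -0.    ,  0.2405]), 'tool_rot': array([-176.9413,   89.8894, -176.9382]), 'force': array([ 0.2791,  0.0528, -0.4443]), 'wrist_torque': array([0.0073, 0.0309, 0.0399]), 'grip_width': 0.0866364442663653}
[[-0.0019 -0.0001  1.    ]
 [-0.0001  1.      0.0001]
 [-1.     -0.0001 -0.0019]]
scene {'fx': 491.91655647159064, 'fy': 491.91655647159064, 'cx': 256.2507860167473, 'cy': 194.94975384365833, 'k1': -0.10466972775275467, 'xyz': array([-0.3829, -0.839 ,  0.7604]), 'attitude': array([-115.2307,    0.5909,  -45.8575])}
stand 0.95 [222.2, 214.0] 919 [0.5481 0.2414 0.0192] [0.4903 0.1863 0.0072] [0.6346 0.32   0.0252]
knob_grip 0.6 [219.7, 167.2] 790 [0.5642 0.2565 0.178 ] [0.5074 0.1941 0.0422] [0.62   0.3358 0.2307]
empty_hook 0.95 [217.2, 166.9] 815 [0.5656 0.2575 0.1764] [0.5379 0.
[... 2353 characters left out ...]
462 0.1416 0.1046] [0.6494 0.2872 0.207 ]
hung_ring_1 0.51 [198.2, 242.8] 103 [ 0.3814 -0.0553  0.037 ] [ 0.3671 -0.0891  0.0054] [ 0.473  -0.015   0.0843]
oil_bottle 0.68 [273.5, 207.9] 313 [0.6305 0.0414 0.0859] [0.6141 0.026  0.0023] [0.6546 0.1508 0.1394]
grease_tin 0.75 [211.7, 165.2] 562 [0.4611 0.243  0.1504] [0.4387 0.1847 0.0561] [0.5082 0.4883 0.2155]
grease_tin 0.73 [286.6, 225.0] 483 [ 0.6197 -0.0824  0.0853] [ 0.595  -0.0974  0.0093] [ 0.6561 -0.0271  0.0943]
hub_front_axle 0.61 [187.1, 205.7] 144 [0.3695 0.1984 0.042 ] [0.3413 0.156  0.014 ] [0.4033 0.2575 0.0538]
brake_caliper 0.58 [222.3, 277.4] 243 [ 0.4203 -0.2065  0.0097] [ 0.3914 -0.2291  0.0007] [ 0.4578 -0.1768  0.0156]
```

View pics/b.png

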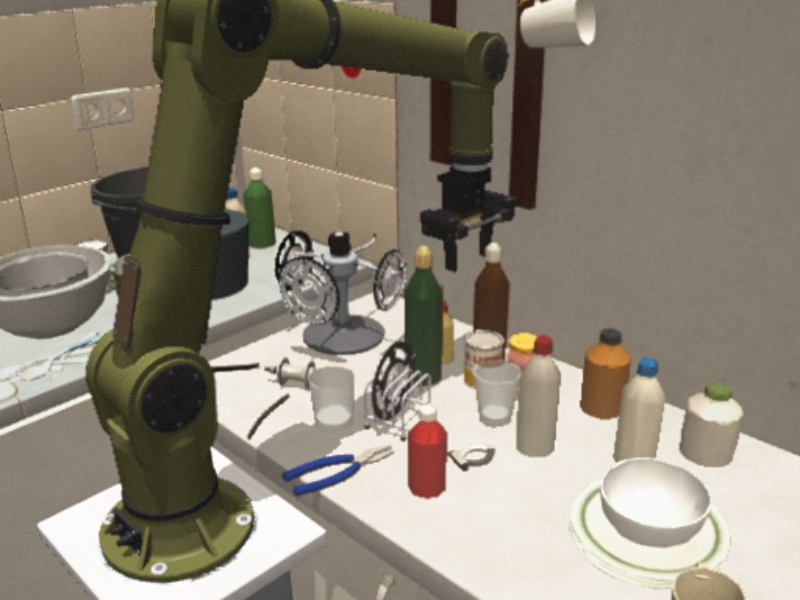

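View pics/a.png

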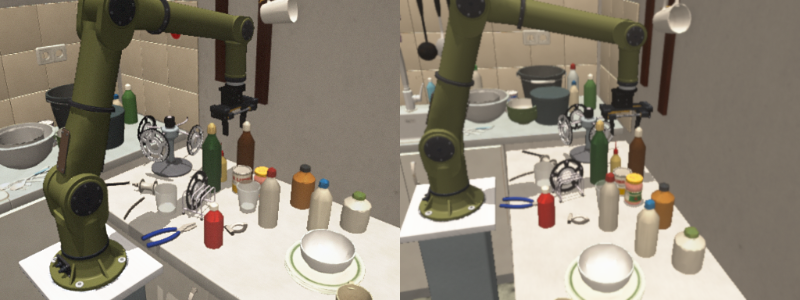

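```bash
python3 - <<'E'
from h import *
P=np.vstack([np.load(c+'.npy').reshape(-1,3) for c in('scene','side')]);P=P[~np.isnan(P[:,0])]
b=P[(abs(P[:,2])<.006)]
for y in np.arange(-.6,.5,.1):
    q=b[(abs(b[:,1]-y)<.05)&(b[:,0]>.2)&(b[:,0]<1.2)]
    w=P[(abs(P[:,1]-y)<.05)&(P[:,2]>.4)&(P[:,0]>.7)]
    if len(q): print(round(y,2),np.percentile(q[:,0],[.5,1,2,5,99.5]),np.percentile(w[:,0],[50,95]) if len(w) else '')
# max height map 3cm cells
G={}
for x,y,z in P:
    if .3<x<.8 and -.2<y<.45 and z<.34:
        k=(int(round(x/.03)),int(round(y/.03)));G[k]=max(G.get(k,0),z)
print('     y',[round(j*.03,2) for j in range(-6,16)])
for i in range(10,28): print(round(i*.03,2),' '.join('%3d'%(1000*G.get((i,j),-.001)) for j in range(-6,16)))
E
```

```text
-0.6 [0.3465 0.3535 0.3633 0.4732 0.802 ] [0.7998 0.8016]
-0.5 [0.2039 0.2078 0.2145 0.2347 0.801 ] [0.7996 0.802 ]
-0.4 [0.2013 0.2025 0.2052 0.2137 0.8002] [0.7997 0.8028]
-0.3 [0.2016 0.2028 0.206  0.2164 0.7939] [0.7996 0.803 ]
-0.2 [0.2011 0.2017 0.2035 0.211  0.7988] [0.7995 0.8031]
-0.1 [0.2008 0.2018 0.2039 0.2127 0.798 ] [0.7977 0.8028]
-0.0 [0.2008 0.2018 0.2043 0.2127 0.7991] [0.7845 0.8025]
0.1 [0.2006 0.2011 0.2022 0.2073 0.8013] [0.7989 0.8035]
0.2 [0.2013 0.2026 0.2053 0.214  0.7503] [0.7844 0.8014]
0.3 [0.2034 0.2066 0.2127 0.2321 0.7894] [0.7988 0.8045]
0.4 [0.2041 0.208  0.2148 0.2369 0.8024] [0.7922 0.7983]
     y [-0.18, -0.15, -0.12, -0.09, -0.06, -0.03, 0.0, 0.03, 0.06, 0.09, 0.12, 0.15, 0.18, 0.21, 0.24, 0.27, 0.3, 0.33, 0.36, 0.39, 0.42, 0.45]
0.3 146   4   3  15  12   4  94  95  95   4   4  10   4   3   5   5   4  12  10  75  74  72
0.33 149   4   4  15   5   4  94  70  95  94   4  11  50  44  32   4  12  11   7  72  74  75
0.36 102   5   4  13 128 134  95  94  96  93   4  54  45  57  37   4  13   5   6  74  76  74
0.39  15   4   4  91 135 152  89  95  95   2
[... 649 characters left out ...]
1 191 215 211 181 231 233 184  20  -1 197  75  -1
0.63 112 111 112  95  92 339   6 133 166   4   4 211 213  20  22 182 181  -1   4  72  74  -1
0.66 109 113 113  95 160 339 184 103 103  -1  -1 190 192   6  18  18 179   6   7  32  73  -1
0.69   3 110 110   2 198 338 337 337   5  -1   3   4   3   6   7   7 186   7   5  73  74  73
0.72   6  -1   3   4 185 337 338 337   4   5   5   3   4   5   7   7 189   7   6  71  76  73
0.75   4   5  -1   5   4 337 338 336   3   7   6  -1   3   4   4   7   6   7   5  74  75  73
0.78 266 333 337 336 337 339 339 338 239 190 201  60 107 243 311 316 331 338 339 338 339 339
0.81 339 339 339 339 339 339 295 338 339 337 339 338 338 338 338 339 338 337 339 338 337 334
```

Call:
step_arm(
  deltas=[
    [1,-0.06,0,0,0],
    [1,-0.12,0,0,0],
    [1,-0.13,0.05,-0.02,0],
    [1,-0.13,0.1,-0.04,0],
    [1,-0.13,0.15,-0.06,0],
    [1,-0.13,0.2,-0.08,0],
    [1,-0.13,0.24,-0.13,0],
    [1,-0.13,0.24,-0.13,0],
    [1,-0.13,0.24,-0.13,0],
  ],
)

```text
time_s: 2.22
tool_pos: [0.5202, 0.2397, 0.3719]
tool_rot: [-25.1, 89.9, -25.1]
force: [0.1, -0.6, -0.2]
grip_width: 0.0874
```

```bash
python3 - <<'E'
from h import *
t,r,o=tool();print(t,o['qpos'],o['time_s']);print(camera_model('wrist'))
p,W=look('wrist','w1.png',1.5);np.save('w1.npy',W)
for n in ['knob_grip','empty_hook','hung_ring_1','chainring']:
    for g in regions_of('wrist',n)[:4]:
        q=W[g['pixels']];q=q[~np.isnan(q[:,0])]
        if len(q): print(n,round(g['p'],2),g['pixel'],len(q),np.median(q,0),np.percentile(q,3,axis=0),np.percentile(q,97,axis=0))
E
```

```text
[0.5202 0.2397 0.3719] [-15.9521   7.7452 -12.9923  81.4562   1.7974  90.9497 -28.7829] 2.225
{'fx': 272.1763428001689, 'fy': 272.1763428001689, 'cx': 258.35857256523894, 'cy': 188.99270381671658, 'k1': -0.010398717986285673, 'xyz': array([0.52  , 0.309 , 0.5151]), 'attitude': array([165.3638,   0.0236,  -0.0755])}
knob_grip 0.94 [300.3, 143.7] 4482 [0.5657 0.2809 0.1854] [0.4851 0.2036 0.1715] [0.6919 0.3747 0.2324]
empty_hook 0.77 [302.2, 141.8] 4830 [0.5674 0.2818 0.1849] [0.4834 0.1927 0.0021] [0.7027 0.3757 0.2324]
empty_hook 0.34 [311.1, 283.2] 122 [ 0.6266 -0.0243  0.011 ] [ 0.5335 -0.0303  0.0009] [0.6505 0.2644 0.4493]
hung_ring_1 0.91 [276.9, 49.2] 2587 [0.5387 0.386  0.1693] [0.4849 0.3698 0.0892] [0.5977 0.4034 0.2129]
hung_ring_1 0.76 [209.2, 167.6] 2207 [0.4571 0.2461 0.1733] [0.4376 0.18   0.0823] [0.4763 0.3009 0.216 ]
hung_ring_1 0.73 [311.9, 221.6] 1148 [0.5994 0.1596 0.127 ] [0.5515 0.145  0.093 ] [0.6605 0.1783 0.183 ]
chainring 0.67 [276.9, 49.3] 2638 [0.5393 0.3861 0.1688] [0.4845 0.3698 0.0882] [0.5976 0.4035 0.2126]
chainring 0.63 [216.9, 286.3] 392 [ 0.4371 -0.0242  0.0314] [ 0.3813 -0.0554 -0.0003] [0.5106 0.2659 0.4557]
```

View pics/w1.png

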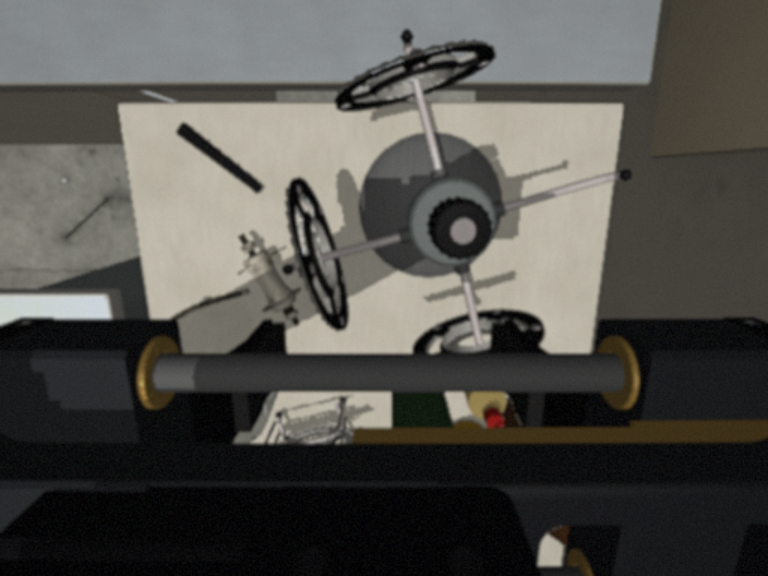

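```bash
python3 - <<'E'
from h import *
W=np.load('w1.npy')
q=W.reshape(-1,3);q=q[~np.isnan(q[:,0])]
k=q[(abs(q[:,0]-.567)<.04)&(abs(q[:,1]-.262)<.045)&(q[:,2]>.224)&(q[:,2]<.245)]
(c,rad)=cv2.minEnclosingCircle(k[:,:2].astype(np.float32));print(len(k),k.mean(0),c,rad, np.percentile(k,[2,98],axis=0))
h=q[(abs(q[:,0]-.567)<.05)&(abs(q[:,1]-.262)<.05)&(abs(q[:,2]-.186)<.006)]
print('hub',cv2.minEnclosingCircle(h[:,:2].astype(np.float32)),np.percentile(h,[1,99],axis=0))
c=np.array(c)
w=q[(q[:,2]>.155)&(q[:,2]<.2)&(q[:,0]>c[0]+.045)];d=w[:,:2]-c;a=np.degrees(np.arctan2(d[:,1],d[:,0]));R_=np.hypot(*d.T)
m=(abs(a-15)<15)&(R_<.16)
for lo in np.arange(.04,.16,.02):
    s=m&(R_>=lo)&(R_<lo+.02);print(lo,s.sum(),np.median(a[s]) if s.any() else '',np.median(w[s,2]) if s.any() else '')
t,r,o=tool();print((r.T@(np.r_[c,.212]-t)))
E
```

```text
1246 [0.5713 0.2737 0.2309] (0.5720644593238831, 0.27238431572914124) 0.02214646525681019 [[0.5526 0.2552 0.2258]
 [0.5901 0.2919 0.2334]]
hub ((0.5702860355377197, 0.26080748438835144), 0.05243132635951042) [[0.5313 0.2324 0.1802]
 [0.6115 0.31   0.1875]]
0.04 61 16.04436720300119 0.1787944090725433
0.06 92 16.231073378996157 0.17729972509620903
0.07999999999999999 91 16.318945996518377 0.17414534010689564
0.09999999999999999 92 16.07535510943241 0.17270790731172989
0.12 137 16.158664563934384 0.17473363017002352
0.13999999999999999 21 16.100371542624785 0.18592305787380992
[0.1592 0.0338 0.0511]
```

Call:
step_arm(
  deltas=[
    [1,0,0.01,0.015,10],
    [1,0,0.02,0.03,20],
    [1,0,0.033,0.051,30],
    [1,0,0.033,0.051,40],
    [1,0,0.033,0.051,50],
    [1,0,0.033,0.051,60],
    [1,0,0.033,0.051,70],
    [1,0,0.033,0.051,80],
    [1,0,0.033,0.051,90],
    [1,0,0.033,0.051,100],
    [1,0,0.033,0.051,109],
    [1,0,0.033,0.051,109],
  ],
)

```text
time_s: 3.98
tool_pos: [0.5715, 0.2723, 0.3713]
tool_rot: [-4.5, 90.0, -113.5]
force: [-0.4, 1.0, -0.1]
grip_width: 0.0871
```

```bash
python3 - <<'E'
from h import *
t,r,o=tool();print(t,o['qpos'],r,r.T@(np.array([.572,.2725,.212])-t))
E
```

```text
[0.5715 0.2723 0.3713] [ -26.0806   14.9171   -2.3345   72.9121    0.6191   92.2052 -137.2882] [[-0.0002  0.9457 -0.3252]
 [-0.0005 -0.3252 -0.9457]
 [-1.     -0.      0.0005]] [ 0.1593  0.0004 -0.0004]
```

Call:
step_arm(
  newtons=20,
  deltas=[
    [1,0.05,0,0,0],
    [1,0.1,0,0,0],
    [1,0.13,0,0,0],
    [1,0.15,0,0,0],
    [1,0.158,0,0,0],
    [1,0.158,0,0,0],
    [0,0.158,0,0,0],
    [-0.4,0.158,0,0,0],
    [-0.4,0.158,0,0,0],
    [-0.4,0.158,0,0,0],
    [-0.4,0.158,0,0,0],
  ],
)

```text
time_s: 5.35
tool_pos: [0.571, 0.273, 0.2136]
tool_rot: [94.9, 90.0, -14.1]
force: [0.5, 0.3, 1.0]
grip_width: 0.0453
```

Call:
step_arm(
  deltas=[
    [-0.4,0,0,0,-2],
    [-0.4,0,0,0,-6],
    [-0.4,0,0,0,-12],
    [-0.4,0,0,0,-19],
    [-0.4,0,0,0,-26],
    [-0.4,0,0,0,-33],
    [-0.4,0,0,0,-40],
    [-0.4,0,0,0,-47],
    [-0.4,0,0,0,-54],
    [-0.4,0,0,0,-61],
    [-0.4,0,0,0,-68],
    [-0.4,0,0,0,-75],
  ],
)

```text
time_s: 6.85
tool_pos: [0.5716, 0.2714, 0.2136]
tool_rot: [-41.9, 89.9, -75.7]
force: [1.1, -1.7, 0.1]
grip_width: 0.0413
```

Call:
step_arm(
  deltas=[
    [-0.4,0,0,0,-7],
    [-0.4,0,0,0,-14],
    [-0.4,0,0,0,-21],
    [-0.4,0,0,0,-28],
    [-0.4,0,0,0,-35],
    [-0.4,0,0,0,-42],
    [-0.4,0,0,0,-49],
    [-0.4,0,0,0,-56],
    [-0.4,0,0,0,-63],
    [-0.4,0,0,0,-70],
    [-0.4,0,0,0,-77],
    [-0.4,0,0,0,-82],
  ],
)

```text
time_s: 8.35
tool_pos: [0.5734, 0.2716, 0.2136]
tool_rot: [-54.7, 89.8, -6.6]
force: [5.9, -0.6, -2.2]
grip_width: 0.0416
```

Call:
step_arm(
  deltas=[
    [-0.4,0,0,0,-4],
    [-0.4,0,0,0,-6.8],
    [-0.4,0,0,0,-6.8],
    [-0.4,0,0,0,-6.8],
    [0,0,0,0,-6.8],
    [0.5,0,0,0,-6.8],
    [1,0,0,0,-6.8],
    [1,0,0,0,-6.8],
  ],
)

```text
time_s: 9.35
tool_pos: [0.5708, 0.2731, 0.2136]
tool_rot: [147.1, 90.0, -158.1]
force: [-0.4, 0.5, -0.4]
grip_width: 0.0659
```

Call:
step_arm(
  deltas=[
    [1,-0.03,0,0,0],
    [1,-0.08,0,0,0],
    [1,-0.14,0,0,0],
    [1,-0.158,0,0,0],
    [1,-0.158,0,0,0],
  ],
)

```text
time_s: 9.98
tool_pos: [0.5713, 0.2734, 0.3726]
tool_rot: [-30.1, 89.9, 24.7]
force: [0.4, -0.1, -1.0]
grip_width: 0.087
```

```bash
python3 - <<'E'
from h import *
t,r,o=tool();print(t,o['qpos'],o['time_s'],r)
p,W=look('wrist','w2.png',1.5);np.save('w2.npy',W)
q=W.reshape(-1,3);q=q[~np.isnan(q[:,0])]
k=q[(abs(q[:,0]-.572)<.04)&(abs(q[:,1]-.272)<.045)&(q[:,2]>.224)&(q[:,2]<.245)]
c,rad=cv2.minEnclosingCircle(k[:,:2].astype(np.float32));print(c,rad)
for c in [np.array(c),np.array([.572,.2725])]:
  w=q[(q[:,2]>.155)&(q[:,2]<.2)&(q[:,0]<c[0]-.045)];d=w[:,:2]-c;a=np.degrees(np.arctan2(d[:,1],d[:,0]))%360;R_=np.hypot(*d.T)
  m=(abs(a-180)<12)&(R_<.16)
  for lo in np.arange(.04,.16,.02):
    s=m&(R_>=lo)&(R_<lo+.02);print(lo,s.sum(),np.median(a[s]) if s.any() else '',np.median(w[s],0) if s.any() else '')
E
```

```text
[0.5713 0.2734 0.3726] [ -9.573   16.3689 -24.1686  72.1634   6.6527  92.679   22.2792] 9.975 [[ 0.0022 -0.8173  0.5762]
 [ 0.001   0.5762  0.8173]
 [-1.     -0.0012  0.0021]]
(0.571445643901825, 0.27336668968200684) 0.022117717191576958
0.04 70 179.3392116422488 [0.5191 0.2739 0.1792]
0.06 97 179.2696113063003 [0.5014 0.2742 0.1772]
0.07999999999999999 99 179.15099191903818 [0.4815 0.2747 0.1744]
0.09999999999999999 100 179.12513864372045 [0.4612 0.275  0.173 ]
0.12 131 179.12195377686578 [0.4394 0.2753 0.1746]
0.13999999999999999 25 179.1621246051711 [0.4299 0.2755 0.1861]
0.04 71 178.24011278039026 [0.5195 0.2739 0.1792]
0.06 96 178.57449354043632 [0.502  0.2742 0.1772]
0.07999999999999999 99 178.5986047444673 [0.4819 0.2747 0.1745]
0.09999999999999999 101 178.67016105756426 [0.4618 0.275  0.173 ]
0.12 129 178.7334667920823 [0.4399 0.2753 0.1744]
0.13999999999999999 29 178.82208709146002 [0.4299 0.2755 0.1861]
```

View pics/w2.png

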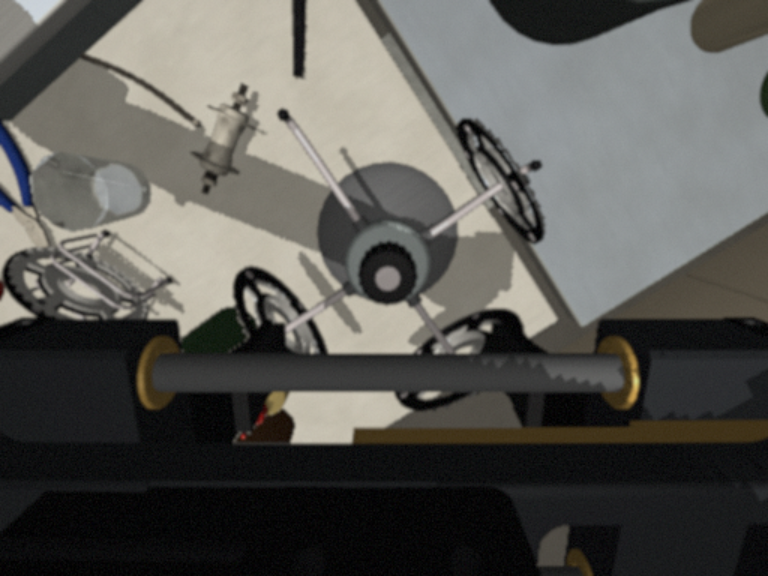

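```bash
python3 - <<'E'
from h import *
for f in ['scene','side','w2']:
    q=np.load(f+'.npy').reshape(-1,3);q=q[~np.isnan(q[:,0])]
    s=q[(np.hypot(q[:,0]-.42,q[:,1]+.03)<.085)&(q[:,2]>.1)&(q[:,2]<.156)]
    for _ in range(4):
        c=np.median(s,0);u,sv,v=np.linalg.svd(s-s.mean(0),full_matrices=False);n=v[2]
        e=(s-s.mean(0))@n;s=s[abs(e)<.006]
    print(f,len(s),s.mean(0),'n',n,'axis deg',np.degrees(np.arctan2(n[1],n[0]))%180,s[:,2].max(), s.min(0),s.max(0))
    t=q[(np.hypot(q[:,0]-.54,q[:,1]-.03)<.05)&(q[:,2]>.12)&(q[:,2]<.31)]
    if len(t):print(' bottle',np.percentile(t,[2,50,98],axis=0))
p,W=look('side')
t=W.reshape(-1,3);t=t[(np.hypot(t[:,0]-.54,t[:,1]-.03)<.09)&(t[:,2]>.1)&(t[:,2]<.4)]
print('bottle now',np.percentile(t,[2,50,98,100],axis=0))
E
```

```text
scene 323 [ 0.4187 -0.0329  0.1219] n [ 0.2443 -0.9696  0.0105] axis deg 104.13980146976628 0.15225114840543974 [ 0.358  -0.0528  0.1001] [ 0.4851 -0.0133  0.1523]
 bottle [[ 0.5246 -0.0088  0.1234]
 [ 0.5454  0.0128  0.189 ]
 [ 0.5727  0.0459  0.3054]]
side 362 [ 0.417  -0.0294  0.1222] n [ 0.2588 -0.9657 -0.0213] axis deg 105.00359150813047 0.15206711356498892 [ 0.3544 -0.0486  0.1   ] [ 0.4824 -0.0108  0.1521]
 bottle [[ 0.5239 -0.0069  0.1224]
 [ 0.552   0.009   0.1874]
 [ 0.5808  0.0341  0.2982]]
w2 1238 [ 0.4047 -0.0338  0.1223] n [ 0.2729 -0.959  -0.0771] axis deg 105.88419165835921 0.15109659217184146 [ 0.3525 -0.0515  0.1   ] [ 0.4588 -0.0145  0.1511]
 bottle [[0.5274 0.0471 0.1205]
 [0.5374 0.0596 0.1305]
 [0.5528 0.0658 0.1473]]
bottle now [[ 0.4727 -0.0144  0.1024]
 [ 0.5518  0.0067  0.1701]
 [ 0.5925  0.0378  0.2655]
 [ 0.6291  0.0555  0.2719]]
```

Call:
step_arm(
  deltas=[
    [1,0,-0.006,-0.04,-7],
    [1,0,-0.013,-0.085,-15],
    [1,0,-0.021,-0.135,-23],
    [1,0,-0.028,-0.185,-31],
    [1,0,-0.036,-0.235,-39],
    [1,0,-0.044,-0.285,-47],
    [1,0.03,-0.0515,-0.337,-50],
    [1,0.06,-0.0515,-0.337,-50],
    [1,0.06,-0.0515,-0.337,-50],
    [1,0.06,-0.0515,-0.337,-50],
  ],
)

```text
time_s: 11.32
tool_pos: [0.419, -0.0315, 0.3116]
tool_rot: [70.1, 90.0, 174.9]
force: [0.4, -0.1, -0.5]
grip_width: 0.0872
```

```bash
python3 - <<'E'
from h import *
t,r,o=tool();print(t,o['qpos'],o['time_s'],r)
p,W=look('wrist','w3.png',1.5);np.save('w3.npy',W)
q=W.reshape(-1,3);q=q[~np.isnan(q[:,0])]
s=q[(np.hypot(q[:,0]-.419,q[:,1]+.031)<.085)&(q[:,2]>.112)&(q[:,2]<.158)]
for _ in range(4):
    u,sv,v=np.linalg.svd(s-s.mean(0),full_matrices=False);n=v[2]
    e=(s-s.mean(0))@n;s=s[abs(e)<.007]
print(len(s),s.mean(0),n,np.degrees(np.arctan2(n[1],n[0]))%180,s.min(0),s.max(0))
top=s[s[:,2]>.143];print('top',len(top),top.mean(0),np.percentile(top,[1,99],axis=0))
print('edge offsets',np.percentile((top-top.mean(0))@n,[1,99]))
for P in [top.mean(0)]: print('tool delta',r.T@(np.r_[P[:2],.141]-t))
E
```

```text
[ 0.419  -0.0315  0.3116] [ 13.2743 -11.0079 -10.7483 106.1673  -2.051   84.6903 107.7777] 11.325 [[-0.0006 -0.9665 -0.2566]
 [ 0.0001 -0.2566  0.9665]
 [-1.      0.0006  0.0002]]
304 [ 0.4176 -0.03    0.1184] [-0.2552  0.9378 -0.2354] 105.2231724065798 [ 0.3627 -0.0487  0.112 ] [ 0.4705 -0.013   0.1471]
top 7 [ 0.4154 -0.0251  0.1461] [[ 0.4124 -0.0259  0.1441]
 [ 0.4186 -0.0243  0.1471]]
edge offsets [-0.0003  0.0005]
tool delta [0.1706 0.0017 0.0071]
```

View pics/w3.png

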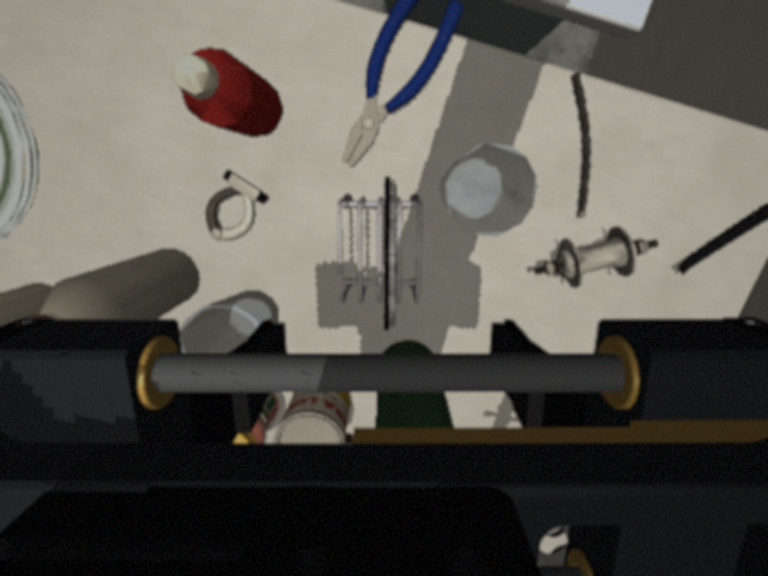

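Call:
step_arm(
  newtons=25,
  deltas=[
    [1,0.04,0.001,0.0055,0],
    [1,0.09,0.001,0.0055,0],
    [1,0.13,0.001,0.0055,0],
    [1,0.155,0.001,0.0055,0],
    [1,0.169,0.001,0.0055,0],
    [0.3,0.169,0.001,0.0055,0],
    [-0.3,0.169,0.001,0.0055,0],
    [-0.7,0.169,0.001,0.0055,0],
    [-1,0.169,0.001,0.0055,0],
    [-1,0.169,0.001,0.0055,0],
    [-1,0.169,0.001,0.0055,0],
    [-1,0.169,0.001,0.0055,0],
  ],
)

```text
time_s: 12.88
tool_pos: [0.4165, -0.027, 0.1426]
tool_rot: [-139.2, 90.0, -34.4]
force: [-0.3, -0.4, -0.0]
grip_width: 0.0251
```

Call:
step_arm(
  deltas=[
    [-1,0,0,0,0],
    [-1,0,0,0,0],
  ],
)

```text
time_s: 13.12
tool_pos: [0.4166, -0.0277, 0.1426]
tool_rot: [-172.2, 89.9, -67.4]
force: [0.4, -2.8, -0.8]
grip_width: 0.0089
```

Call:
step_arm(
  deltas=[
    [-1,-0.01,0,0,0],
    [-1,-0.03,0,0,0],
    [-1,-0.055,0,0,0],
    [-1,-0.08,0,0,0],
    [-1,-0.105,0,0,0],
    [-1,-0.12,0,0,0],
    [-1,-0.12,0,0,0],
  ],
)

```text
time_s: 14.0
tool_pos: [0.417, -0.0268, 0.2636]
tool_rot: [-103.2, 89.9, 1.6]
force: [-0.6, 0.3, -1.3]
grip_width: 0.009
```

Call:
step_arm(
  deltas=[
    [-1,0,-0.004,0.02,8],
    [-1,0,-0.009,0.055,17],
    [-1,0,-0.014,0.09,27],
    [-1,0,-0.02,0.125,37],
    [-1,0,-0.025,0.16,47],
    [-1,0,-0.031,0.195,57],
    [-1,0,-0.036,0.23,67],
    [-1,0,-0.041,0.26,77],
    [-1,0,-0.045,0.285,87],
    [-1,0,-0.047,0.3,97],
    [-1,0,-0.047,0.3,105.8],
    [-1,0,-0.047,0.3,105.8],
  ],
)

```text
time_s: 15.5
tool_pos: [0.3847, 0.2748, 0.2614]
tool_rot: [-160.7, 89.9, -161.6]
force: [-0.3, 0.2, -1.6]
grip_width: 0.0088
```

Call:
step_arm(
  deltas=[
    [-1,0,0,0,0],
    [-1,0,0,0,0],
  ],
)

```text
time_s: 15.75
tool_pos: [0.3852, 0.2747, 0.2623]
tool_rot: [-139.2, 90.0, -140.2]
force: [1.0, 0.2, -1.1]
grip_width: 0.0088
```

```bash
python3 - <<'E'
from h import *
t,r,o=tool();print(t,o['qpos'],o['time_s'],o['grip_width'],o['force'],r)
for c in ('scene','side'):
    p,W=look(c);cv2.imwrite(f'pics/c_{c}.png',cv2.resize(p[90:230,130:330,::-1],(800,560),interpolation=cv2.INTER_CUBIC))
    q=W.reshape(-1,3);s=q[(abs(q[:,0]-t[0])<.03)&(abs(q[:,1]-t[1])<.09)&(q[:,2]>.11)&(q[:,2]<.23)]
    if len(s)>20:
        n=np.linalg.svd(s-s.mean(0),full_matrices=False)[2][2]
        print(c,len(s),s.mean(0),n,np.percentile(s,[1,99],axis=0))
    s=q[(abs(q[:,0]-.45)<.04)&(abs(q[:,1]-.275)<.02)&(q[:,2]>.155)&(q[:,2]<.195)]
    if len(s): print('hook',len(s),np.median(s,0))
p,W=look('wrist','w4.png',1.5);q=W.reshape(-1,3)
s=q[(q[:,0]<.45)&(q[:,0]>.42)&(abs(q[:,1]-.275)<.02)&(q[:,2]>.155)&(q[:,2]<.195)]
if len(s): print('w hook',len(s),np.median(s,0))
E
```

```text
[0.3852 0.2747 0.2623] [  7.559   -3.0968 -44.1285 104.0412  -2.2011  78.2102 -37.0238] 15.75 0.008799930461248823 [ 0.98    0.2082 -1.0835] [[-0.0003  0.0165  0.9999]
 [-0.0002  0.9999 -0.0165]
 [-1.     -0.0002 -0.0003]]
scene 643 [0.3857 0.276  0.1858] [ 1.     -0.0079  0.0017] [[0.3784 0.2053 0.1348]
 [0.3932 0.342  0.2288]]
hook 36 [0.4644 0.2704 0.174 ]
side 136 [0.3822 0.2692 0.1843] [-0.9997 -0.0236 -0.0031] [[0.3785 0.2131 0.1323]
 [0.388  0.3476 0.2293]]
hook 41 [0.4548 0.2727 0.1741]
w hook 216 [0.4375 0.2768 0.1751]
```

View pics/c_scene.png

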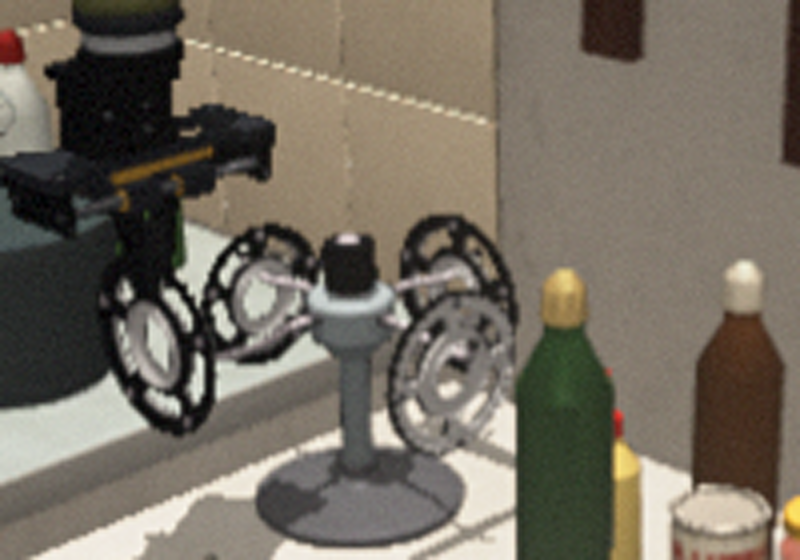

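View pics/w4.png

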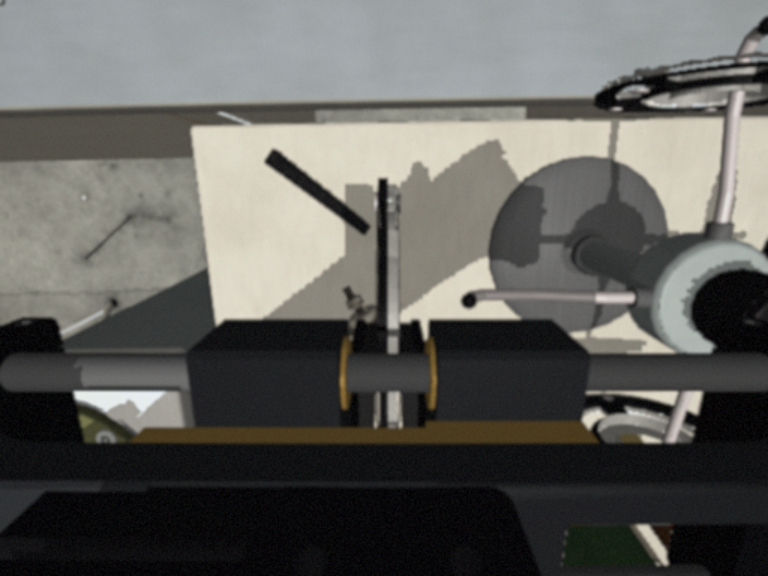

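Call:
step_arm(
  deltas=[
    [-1,0.01,0,0,0],
    [-1,0.021,0,0,0],
    [-1,0.021,0,0.008,0],
    [-1,0.021,0,0.018,0],
    [-1,0.021,0,0.028,0],
    [-1,0.021,0,0.038,0],
    [-1,0.021,0,0.048,0],
    [-1,0.021,0,0.058,0],
    [-1,0.021,0,0.068,0],
    [-1,0.021,0,0.068,0],
  ],
)

```text
time_s: 17.15
tool_pos: [0.454, 0.2736, 0.2414]
tool_rot: [146.6, 90.0, 145.6]
force: [0.0, 0.3, -0.8]
grip_width: 0.0092
```

Call:
step_arm(
  deltas=[
    [-1,0.007,0,0,0],
    [-1,0.014,0,0,0],
    [-1,0.02,0,0,0],
    [-1,0.024,0,0,0],
    [-1,0.027,0,0,0],
    [-1,0.028,0,0,0],
    [-1,0.028,0,0,0],
    [-1,0.028,0,0,0],
  ],
)

```text
time_s: 18.15
tool_pos: [0.4532, 0.274, 0.2139]
tool_rot: [25.6, 90.0, 24.6]
force: [-0.6, -0.0, 2.1]
grip_width: 0.009
```

```bash
python3 - <<'E'
from h import *
t,r,o=tool();print(t,o['time_s'],o['grip_width'],o['force'])
for c in ('scene','side'):
    p,W=look(c);cv2.imwrite(f'pics/d_{c}.png',cv2.resize(p[90:230,130:330,::-1],(800,560),interpolation=cv2.INTER_CUBIC))
    q=W.reshape(-1,3);s=q[(abs(q[:,0]-t[0])<.015)&(abs(q[:,1]-t[1])<.09)&(q[:,2]>.07)&(q[:,2]<.19)]
    print(c,len(s),s.mean(0),np.percentile(s,[1,99],axis=0))
E
```

```text
[0.4532 0.274  0.2139] 18.15 0.008953405708805333 [-0.6165 -0.0481  2.1263]
scene 640 [0.4543 0.2737 0.14  ] [[0.4455 0.2052 0.0851]
 [0.4615 0.3402 0.1888]]
side 191 [0.4508 0.2627 0.1406] [[0.4434 0.2088 0.0839]
 [0.4645 0.3431 0.188 ]]
```

View pics/d_scene.png

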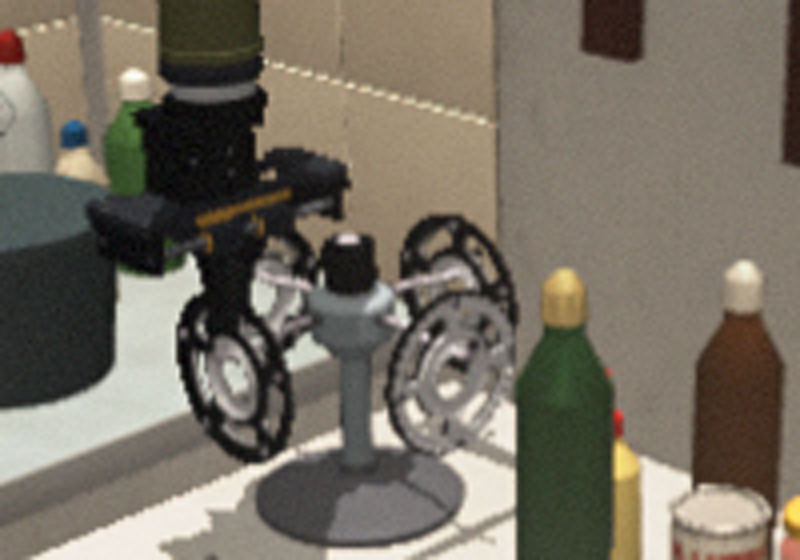

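Call:
step_arm(
  deltas=[
    [-0.7,0,0,0,0],
    [-0.5,0,0,0,0],
    [-0.3,0,0,0,0],
    [-0.2,0,0,0,0],
    [-0.2,0,0,0,0],
    [-0.2,0,0,0,0],
    [-0.2,-0.01,0,0,0],
    [-0.2,-0.03,0,0,0],
    [-0.2,-0.06,0,0,0],
    [-0.2,-0.1,0,0,0],
    [-0.2,-0.14,0,0,0],
    [-0.2,-0.15,0,0,0],
  ],
)

```text
time_s: 19.75
tool_pos: [0.454, 0.2748, 0.3671]
tool_rot: [24.4, 89.7, 23.4]
force: [-0.1, 0.2, 0.2]
grip_width: 0.0352
```

Call:
step_arm(
  deltas=[
    [-0.2,0,0,-0.02,0],
    [-0.2,0,0,-0.04,0],
    [-0.2,0,0,-0.04,0],
    [-0.2,0,0,-0.04,0],
    [-0.2,0,0,-0.04,0],
    [-0.2,0,0,-0.04,0],
    [-0.2,0,0,-0.04,0],
    [-0.2,0,0,-0.04,0],
    [-0.2,0,0,-0.04,0],
    [-0.2,0,0,-0.04,0],
    [-0.2,0,0,-0.04,0],
    [-0.2,0,0,-0.04,0],
  ],
)

```text
time_s: 21.25
tool_pos: [0.4133, 0.2745, 0.3636]
tool_rot: [-13.3, 90.0, -14.3]
force: [0.4, -0.1, 0.0]
grip_width: 0.0345
```

```bash
python3 - <<'E'
from h import *
t,r,o=tool();print(t,o['time_s'],o['grip_width'],o['force'])
for k in range(2):
  for c in ('scene','side'):
    p,W=look(c,f'e_{c}{k}.png');cv2.imwrite(f'pics/e_{c}.png',cv2.resize(p[90:230,130:330,::-1],(800,560),interpolation=cv2.INTER_CUBIC))
    q=W.reshape(-1,3);s=q[(abs(q[:,0]-.4535)<.018)&(abs(q[:,1]-.274)<.09)&(q[:,2]>.06)&(q[:,2]<.24)]
    n=np.linalg.svd(s-s.mean(0),full_matrices=False)[2][2]
    print(c,len(s),s.mean(0),n,np.percentile(s,[1,99],axis=0))
p,W=look('wrist','w5.png',1.5);q=W.reshape(-1,3);q=q[~np.isnan(q[:,0])]
d=q[:,:2]-[.5715,.2734];a=np.degrees(np.arctan2(d[:,1],d[:,0]))%360;R_=np.hypot(*d.T)
s=(abs(a-180)<8)&(q[:,2]>.165)&(q[:,2]<.19)&(((R_>.05)&(R_<.1))|((R_>.132)&(R_<.15)))
print('hook angle',s.sum(),np.median(a[s]))
E
```

```text
[0.4133 0.2745 0.3636] 21.25 0.03450393675429604 [ 0.3518 -0.0536  0.0177]
scene 785 [0.4541 0.2738 0.1523] [ 0.9998 -0.0157  0.0096] [[0.4459 0.2054 0.0866]
 [0.4624 0.341  0.2178]]
side 253 [0.4514 0.2704 0.1557] [ 0.9998  0.0097 -0.0159] [[0.4401 0.21   0.0853]
 [0.4667 0.3424 0.2183]]
scene 782 [0.4542 0.2741 0.1521] [-0.9998  0.0176 -0.0137] [[0.4458 0.2064 0.0858]
 [0.4617 0.3416 0.218 ]]
side 253 [0.4514 0.2703 0.1557] [ 0.9998  0.0096 -0.0155] [[0.4402 0.2071 0.0843]
 [0.4663 0.3447 0.2184]]
hook angle 286 178.94067819384145
```

View pics/e_scene.png

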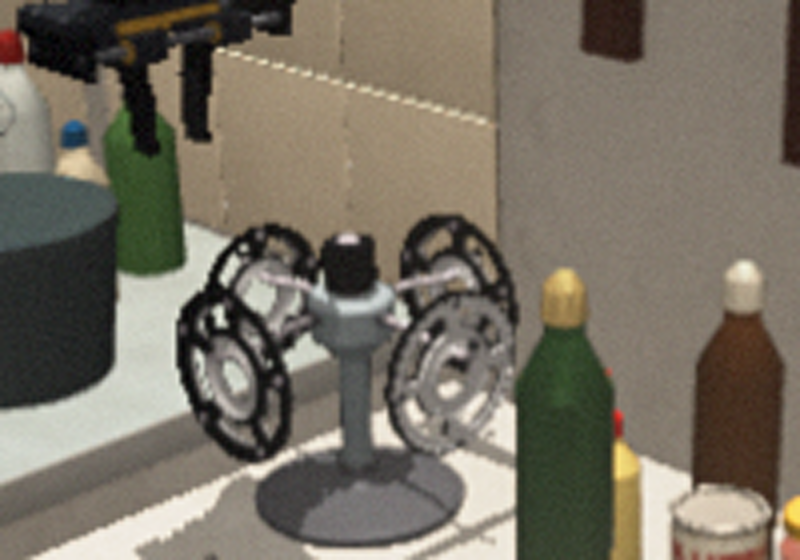

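View pics/w5.png

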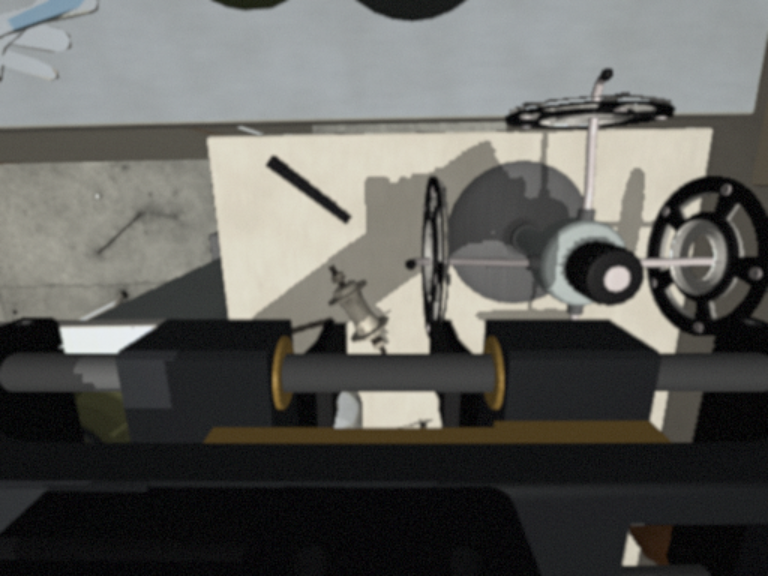

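The chainring hangs on the front hook, with the hook's ball showing through its bore at (410,264). All four rings are on their hooks and the gripper is clear.

```bash
python3 -c "
from h import *
print(env.sign_off())"
```

```text
the job is handed in; nothing more can be done
None
```

The job is done and handed in at about 21.6 s of the 67 s allowed. I turned the carousel by its knob until the empty hook faced the front edge. I then lifted the chainring from the rack by its top rim, hung it on that hook by its bore, and let go.

**Hook direction:** it points about 1° off straight to the front (178.9–179.1° measured, 180° wanted). I left that as it was.

**Chainring:** two pairs of scene and side pictures, taken in quick succession about 2 s after release, agree to about 2–3 mm. They show it upright with its centre at about z 0.152 m (0.153 m expected), and the hook's tip showing through the bore.

**Surroundings:** the three other rings are still on their hooks. The gripper was 0.15 m above its release height and touching nothing. Force readings after each move stayed under 7 N. I saw no disturbance to the things near the carousel, but I did not take a separate last picture of the rack end of the bench.

**Disagreeing measurement:** the close wrist view of the chainring in the rack gave only 7 depth points on its top edge. I took the grasp position mainly from the scene and side cameras instead, and the grip closed at 9 mm, the ring's thickness.

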